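# Re-pin a tilting rice pan at its serving angle

### The job

Service is about to start: set the pan of mixed rice on its tilting stand from level to the serving angle. Pull the red-knobbed lock pin out past its click, tip the pan smoothly towards its front lip until it is at the steepest hole of the index plate, and push the pin fully home through that hole until it clicks, so the pan is locked there. Leave the jar, the dish of greens and the rice paddle where they are.

Things in the scene. Friction and masses are not known exactly. Their poses are not given: they have to be found in the camera images.
- pan_stand: Steel pan stand, held fast to the worktop. Origin: on the worktop, under the pivot. Axes: x from the front lip to the back, y left, z up. Foot plate 190 x 200 mm, 11 mm high; two upright cheeks at y = -90 and +90 mm, 106 mm high. The cradled pan (161 x 140 x 68 mm) tilts between them; a spoon at its back stands up to 195 mm high. Only the knob lies beyond y = -115 mm.
- pivot (a point): Middle of the tilt axis, 90 mm above the worktop; the axis runs along the stand's y. Friction washers (0.25 N m: 2.5 to 4 N on the lip) hold the pan at any angle when let go.
- tilt (a joint): Tilt of the cradle with the pan, rad: 0 = level, grows as the lip goes down. Its index plate, inside the -y cheek, has three 11 mm holes that meet the pin at 0, 0.244 and 0.489; 0.489, the steepest, is the serving angle. An end stop at 0.514 is within the draw of the pin's nose. Locked while the pin is in a hole. Over 2.5 rad/s spills rice.
- pin (a joint): Travel of the lock pin, m: 0 = home, grows as it is pulled out along the stand's -y, stop at 0.023 (captive). 10 mm shank with a 6 mm tapered nose that draws in a hole up to 2.5 mm off line. A spring ball clicks into a groove at 0 and at 0.020: about 7 N to leave the first, 6 N the second, 2 to 4 N between. From 0.014 on it is clear of the index plate. It stays where it is left.
- knob (a point): Grip point of the pin's red knob: on the pin's axis, at the knob's 18 mm waist (bulges of 21 mm inward, 24 mm outward). The knob is 31 mm long along the stand's y; this point is 15.5 mm inside its outer end, 90 mm above the worktop and, pin home, 17.5 mm outside the end of the 22 mm steel bush on the cheek. It moves with the pin; its y axis points along the pin to the pan, z up.
- knob_end (a point): Centre of the flat outer end (16 mm across, looking along the stand's -y) of the red knob, the place to push; 90 mm above the worktop. It moves with the pin.
- lip (a point): Point on top of the cradle's front lip, to press down: a steel tab 70 mm wide, 34 mm deep, 3 mm thick, with a rolled front edge 17 mm in front of the point; the cradle's frame begins 18 mm behind it. Level, it is 106 mm above the worktop, 108 mm in front of the pivot and 16 mm above it. It moves with the cradle; z is the tab's normal.
- sesame_jar: Glass jar with a grey lid, 54 mm in diameter, 85 mm high, behind the knob on the stand's right; origin at the centre of its foot. To be left alone.
- dish_greens: Square white dish of green herbs, 95 x 87 x 46 mm, on the stand's left; origin at the centre of its foot. To be left alone.
- rice_paddle: Flat wooden rice paddle, 183 x 104 x 5 mm, lying at the stand's left front; origin at its centre, underside. To be left alone.

How it is judged:
By the outcome, as a careful person would: the job done as asked, in the order asked, and still so for the second after the job is handed in, with the robot touching nothing.
It also fails if it takes over 58 s, if anything falls off the work surface, if the arm or the gripper's body presses on something with over 40 N, if the wrist force passes 120 N, or if a joint passes its speed limit or range.

### The arm

A 6-joint arm with a two-finger parallel gripper is mounted at the origin on a cart in front of the work surface, level with it; the furniture and walls round the work are solid. World frame = base frame: x ahead of the robot, y to its left, z up, the work surface at z = 0. Lengths are in m, angles in rad, forces in N, time in s.
With the tool pointing down it reaches from about 0.3 to 0.875 m from the base axis. Payload 6.4 kg.
Tool frame: the origin (TCP) lies at the very end of the fingers, on their centre line; the grasp point (between the pads) lies 19 mm behind it; z points along the fingers, y is the line along which they close (so a half turn about z gives the same grasp; the last joint's range is limited). The gripper opens to 88 mm and grips with 3 to 60 N. Pads are 18 mm wide; open, the fingers measure 123 mm over their backs; the gripper's body (75 mm by 187 mm) begins 45 mm behind the grasp point.
Start: joints at [1.04, 0.181, 1.607, -0, 1.354, -0.206], TCP at [0.183, 0.545, 0.239] pointing down, gripper open.
Joint ranges: [-2.99, 2.99], [-0.89, 2.07], [0.3, 2.58], [-1.14, 4.28], [0, 2.63], [-3.12, 3.12]. Speed limits (rad/s): [2.57, 2.57, 3.01, 3.14, 3.14, 3.14].

### API

Orientations are given as a rotation vector (axis times angle).
In Python, from rig import * gives the robot as it stands. Calls block until the motion is done:
- movep(position, orientation): joint-space move of the TCP to a pose.
- servo_line(position, orientation=None, max_speed=0.15, f_stop=None): straight line of the TCP; orientation=None keeps the orientation; max_speed is the mean speed in m/s. With f_stop (N) it stops when the force on the tool has changed by that much, and returns True; else False.
- movej(angles): joint-space move.
- set_gripper(opening, strength=None): opening from 0.0 (shut) to 1.0 (fully open); strength is the grip in N (None keeps the last); returns when the fingers have stopped.
- dwell(seconds).
- ik(position, orientation): joint angles nearest the present ones, or None.
- grab_frame(name): name is "side" or "top"; returns a dict with "img" (384x512x3 uint8, red, green, blue), "fov_y" (degrees; the focal length in pixels is half the picture's height over the tangent of half this angle, whatever the lens; pixels are square), "cx", "cy" (the principal point, pixels), "world_from_camera" (4x4, takes a point from camera to world coordinates). Camera axes: x right, y up, looking along -z (the intrinsics and any distortion apply to the point x, -y, -z); pixel columns grow to the right and rows downward; lengths in m; the calibration is good to about 2 mm. A picture is of the moment at which its call begins. There is no depth.
A pose or a line that the arm cannot do raises PlanningError and nothing moves.
- job_done(): hands the job in; it is judged then, once.
Trained networks look in the newest picture that a camera, given by its name, has taken for a name from the list of things; names that differ only in an ending like _2 or _b are one class to them, and where a whole thing is asked for, a point or a joint stands for the part that bears it (a point fixed in the world has none). Each returns a list of dicts, best first, with "p" (0 to 1); they miss things now and then, are a little off and sometimes report something else, mostly with a low value. They report only what shows in the picture. A call takes as long as a camera call.
- search_frame(camera, query): "at" ([column, row] in pixels, amid what is visible of it).
- silhouettes(camera, query): "region" (384x512 bool, what is visible of it) and "at" ([column, row] in pixels, amid what is visible of it).
Readings, each from a call of its own:
- read_time(): time.
- read_joints(): joint angles.
- read_joint_vel(): joint speeds.
- read_effort(): joint torques, N m.
- read_position(): TCP position.
- read_ee_rot(): TCP orientation.
- read_ft_force(): force on the tool from outside, world axes, zero at the start.
- read_wrist_torque(): the same for the moment, N m.
- read_gripper_width(): opening from 0.0 (shut) to 1.0 (fully open).
- read_grasp_force(): force on a finger pad.
Only numpy, scipy, OpenCV 4.12 (cv2) and the standard library are available. Lean on these libraries where they do the work, as an engineer would, in place of code of your own. Each camera call takes 0.05 s, during which the arm holds its last target. There are 200 camera calls.

## Working session

There is one attempt and no reset: what is moved stays moved. The work goes in short steps, each a Python script; the robot and the scene stay as the last script left them, time stands still between calls to the robot, and variables do not carry over. Pictures are saved under pics/ and viewed, at most 10 in all, crops included, and the job is handed in when it is done.

```bash
ls; mkdir -p pics; cat > h.py <<'E'
from rig import *
import numpy as np, cv2
def snap(cam,fn=None):
    f=grab_frame(cam)
    if fn: cv2.imwrite('pics/'+fn,f['img'][:,:,::-1])
    return f
def ray(f,px):
    F=192/np.tan(np.radians(f['fov_y'])/2); M=np.array(f['world_from_camera'])
    d=M[:3,:3]@np.array([(px[0]-f['cx'])/F,-(px[1]-f['cy'])/F,-1]); return M[:3,3],d/np.linalg.norm(d)
def proj(f,p):
    F=192/np.tan(np.radians(f['fov_y'])/2); M=np.array(f['world_from_camera'])
    c=M[:3,:3].T@(np.asarray(p)-M[:3,3]); return np.array([f['cx']-F*c[0]/c[2], f['cy']+F*c[1]/c[2]])
def tri(r):
    A=sum(np.eye(3)-np.outer(d,d) for o,d in r); b=sum((np.eye(3)-np.outer(d,d))@o for o,d in r)
    p=np.linalg.solve(A,b); return p,[np.linalg.norm(np.cross(p-o,d)) for o,d in r]
E
python3 - <<'E'
from h import *
fs={c:snap(c,c+'0.png') for c in('side','top')}
for c,f in fs.items():
    print(c,{k:v for k,v in f.items() if k!='img'})
    for q in 'pan_stand knob knob_end lip pivot sesame_jar dish_greens rice_paddle'.split():
        print(q,[(np.round(d['at'],1).tolist(),round(d['p'],2)) for d in search_frame(c,q)[:2]])
print(read_time(),read_ee_rot(),read_position())
E
```

```text
pics
rig.py
side {'fov_y': 45.404993476516445, 'cx': 258.70720829417616, 'cy': 187.23388752956504, 'world_from_camera': array([[ 0.88905899,  0.16390115, -0.42744651,  0.12885238],
       [-0.45696489,  0.37385354, -0.80710385, -0.74792921],
       [ 0.02751714,  0.91289098,  0.40727493,  0.51766631],
       [ 0.        ,  0.        ,  0.        ,  1.        ]])}
pan_stand [([255.9, 202.0], 0.57), ([251.8, 185.1], 0.51)]
knob [([267.9, 220.0], 0.6)]
knob_end [([249.8, 181.7], 0.61), ([272.4, 217.4], 0.55)]
lip [([249.9, 186.0], 0.83)]
pivot [([254.0, 202.3], 0.65)]
sesame_jar [([326.0, 234.5], 0.93), ([251.5, 184.8], 0.31)]
dish_greens [([256.8, 203.0], 0.68), ([216.4, 170.1], 0.67)]
rice_paddle [([163.8, 199.2], 0.88)]
top {'fov_y': 49.82594458098838, 'cx': 257.65041701892443, 'cy': 197.20435288140334, 'world_from_camera': array([[ 0.03543285,  0.97678826, -0.21125626,  0.36710168],
       [-0.99935644,  0.03581342, -0.00202558,  0.11752788],
       [ 0.00558725,  0.21119208,  0.97742861,  1.16710204],
       [ 0.        ,  0.        ,  0.        ,  1.        ]])}
pan_stand [([265.3, 212.7], 0.98)]
knob []
knob_end [([316.0, 226.3], 0.44)]
lip [([265.3, 209.0], 0.56)]
pivot [([261.8, 213.2], 0.74)]
sesame_jar [([333.6, 190.1], 0.69)]
dish_greens [([187.2, 202.8], 0.96), ([262.8, 209.7], 0.19)]
rice_paddle [([188.0, 267.1], 0.62)]
0.9 [5.07928828e-01 3.10024298e+00 1.24588896e-04] [0.18349286 0.54497976 0.23874782]
```

```bash
python3 - <<'E'
import cv2
a=cv2.imread('pics/side0.png')[110:290,110:350];b=cv2.imread('pics/top0.png')[130:310,140:380]
cv2.imwrite('pics/c0.png',cv2.resize(cv2.vconcat([a,b]),None,fx=1.66,fy=1.66,interpolation=2))
cv2.imwrite('pics/a.png',cv2.resize(a,None,fx=3.3,fy=3.3,interpolation=2))
cv2.imwrite('pics/b.png',cv2.resize(b,None,fx=3.3,fy=3.3,interpolation=2))
E
```

```text
(no output)
```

View pics/a.png

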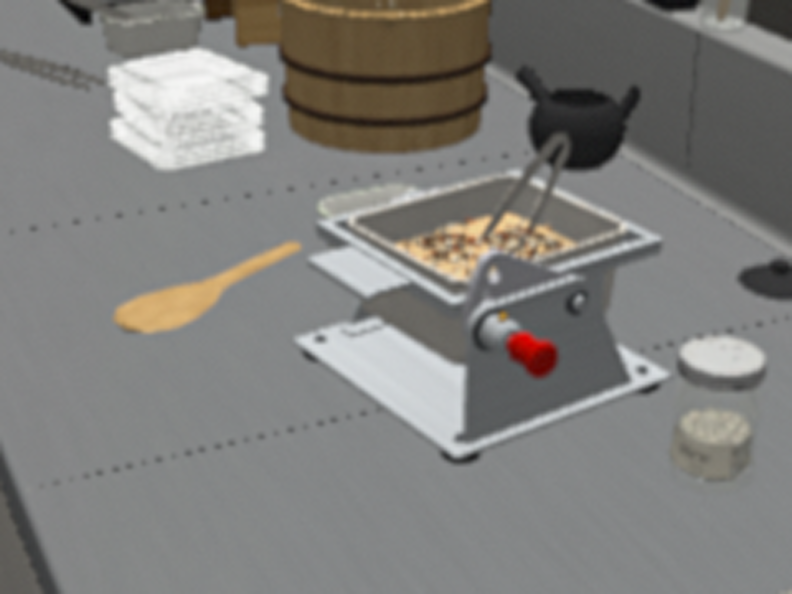

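View pics/b.png

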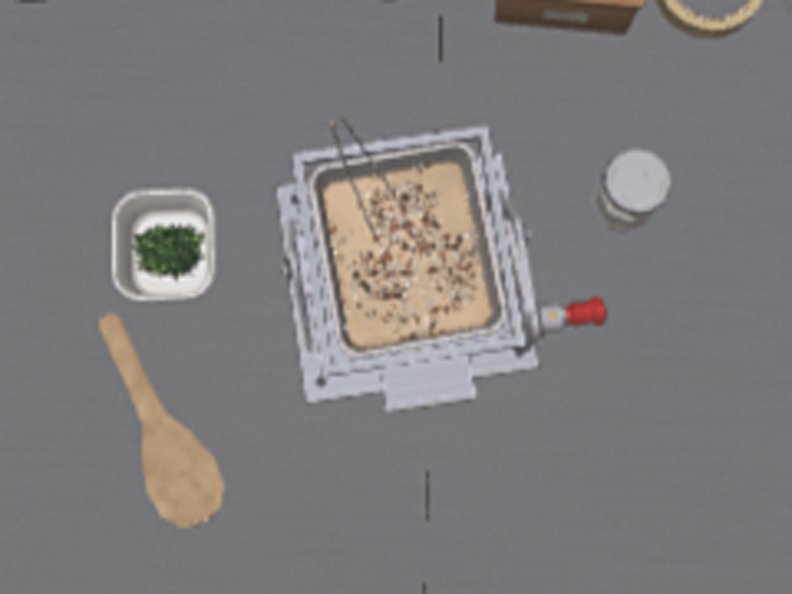

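The side view shows the stand with the red knob near (271,217) and the lip tab's left front corner near (203,189). The top view shows the knob near (318,224), the tab's front corners near (257,254) and (284,250), and the stand yawed by about 8°. I'll fit the stand pose from these points.

```bash
cat > fit.py <<'E'
from h import *
from scipy.optimize import least_squares
def red(f):
    h=cv2.cvtColor(f['img'],cv2.COLOR_RGB2HSV); m=((h[...,0]<6)|(h[...,0]>174))&(h[...,1]>190)&(h[...,2]>90)
    n,l,s,c=cv2.connectedComponentsWithStats(m.astype(np.uint8)); i=1+np.argmax(s[1:,4]); return c[i],s[i],l==i
E
python3 - <<'E'
from fit import *
S,T=snap('side'),snap('top')
cr=lambda x,y,o:np.array([x,y])/3.3+o
so,to=np.array([110,110]),np.array([140,130])
ks,kt=red(S),red(T); print(ks[:2],kt[:2])
K,res=tri([ray(S,ks[0]),ray(T,kt[0])]); print('knob',K,res)
# model points (stand frame) 
obs=[(T,cr(387,410,to),(-.125,.035,.107)),(T,cr(476,397,to),(-.125,-.035,.107)),(S,cr(308,260,so),(-.125,.035,.107)),
 (T,cr(310,402,to),(None,.1,.011)),(T,cr(537,366,to),(None,-.1,.011)),(S,cr(295,342,so),(None,.1,.011)),(S,cr(460,450,so),(None,-.1,.011))]
def r(v):
    c,s=np.cos(v[2]),np.sin(v[2]); o=[]
    for f,px,m in obs:
        x=v[3] if m[0] is None else m[0]
        o.append(proj(f,(v[0]+c*x-s*m[1],v[1]+s*x+c*m[1],m[2]))-px)
    return np.concatenate(o)
q=least_squares(r,[.4,.1,.1,-.095],loss='soft_l1'); v=q.x; print(v,np.round(r(v),1))
c,s=np.cos(v[2]),np.sin(v[2]); d=K[:2]-v[:2]; print('knob in stand',c*d[0]+s*d[1],-s*d[0]+c*d[1])
for a in('sesame_jar',):
  print(tri([ray(S,search_frame('side',a)[0]['at']),ray(T,search_frame('top',a)[0]['at'])]))
E
```

```text
Traceback (most recent call last):
  File "fit.py", line 5, in red
    n,l,s,c=cv2.connectedComponentsWithStats(m.astype(np.uint8)); i=1+np.argmax(s[1:,4]); return c[i],s[i],l==i
                                                                      ~~~~~~~~~^^^^^^^^^
ValueError: attempt to get argmax of an empty sequence
```

Red in the top view is less saturated, so I'll loosen the threshold.

```bash
sed -i 's/>190)/>140)/; s/<6)/<8)/; s/>174/>170/' fit.py
cat > run1.py <<'E'
from fit import *
S,T=snap('side'),snap('top')
cr=lambda x,y,o:np.array([x,y])/3.3+o
so,to=np.array([110,110]),np.array([140,130])
ks,kt=red(S),red(T); print(ks[:2],kt[:2])
K,res=tri([ray(S,ks[0]),ray(T,kt[0])]); print('knob',K,res)
obs=[(T,cr(387,410,to),(-.125,.035,.107)),(T,cr(476,397,to),(-.125,-.035,.107)),(S,cr(308,260,so),(-.125,.035,.107)),
 (T,cr(310,402,to),(None,.1,.011)),(T,cr(537,366,to),(None,-.1,.011)),(S,cr(295,342,so),(None,.1,.011)),(S,cr(460,450,so),(None,-.1,.011))]
def r(v):
    c,s=np.cos(v[2]),np.sin(v[2]); o=[]
    for f,px,m in obs:
        x=v[3] if m[0] is None else m[0]
        o.append(proj(f,(v[0]+c*x-s*m[1],v[1]+s*x+c*m[1],m[2]))-px)
    return np.concatenate(o)
q=least_squares(r,[.4,.1,.1,-.095],loss='soft_l1'); v=q.x; print(v,np.round(r(v),1))
c,s=np.cos(v[2]),np.sin(v[2]); d=K[:2]-v[:2]; print('knob in stand',c*d[0]+s*d[1],-s*d[0]+c*d[1])
a='sesame_jar'
print(tri([ray(S,search_frame('side',a)[0]['at']),ray(T,search_frame('top',a)[0]['at'])]))
E
python3 run1.py
```

```text
(array([271.01470588, 216.59558824]), array([264, 211,  15,  13, 136], dtype=int32)) (array([317.37878788, 224.        ]), array([312, 220,  11,   8,  66], dtype=int32))
knob [ 0.53359979 -0.03980703  0.09060905] [np.float64(0.00012704768603042908), np.float64(0.00012704768603049942)]
[ 0.5771117   0.10404894  0.19456787 -0.09888879] [ 0.5 -0.   0.6 -0.4 -0.6 -1.4 -1.  -0.6  0.9 -1.  -0.9 -1.3 -0.4  1.8]
knob in stand -0.07050438084884192 -0.13272888321448761
(array([ 0.64001024, -0.08843727,  0.04900248]), [np.float64(0.0013197243110518702), np.float64(0.0013197243110519995)])
```

```bash
cat > geo.py <<'E'
from fit import *
from scipy.spatial.transform import Rotation as Ro
X0,Y0,YAW=0.5771,0.1040,0.1946
W=Ro.from_euler('z',YAW)
P=lambda x,y,z: W.apply([x,y,z])+[X0,Y0,0]
def ori(cl,tilt=0):  # tool down; cl: tool y in stand frame; tilted forward by tilt about the stand's y
    z=np.array([0,0,-1.]);y=np.array(cl,float); R=np.column_stack([np.cross(y,z),y,z])
    return (W*Ro.from_euler('y',-tilt)*Ro.from_matrix(R)).as_rotvec()
def best(p,cl,tilt=0):
    c=[(ori(s*np.array(cl),tilt)) for s in(1,-1)]; q=[ik(p,o) for o in c]; j=np.array(read_joints())
    k=min((i for i in(0,1) if q[i] is not None),key=lambda i:abs(q[i]-j).max()); return c[k]
KX,KY,KZ=-0.0705,-0.1325,0.090
E
python3 - <<'E'
from geo import *
p=P(KX,KY,.071); o=best(P(KX,KY,.30),(1,0,0)); print(o,ik(P(KX,KY,.30),o),ik(p,o))
for t in(0,.25,.5):
    q=Ro.from_euler('y',-t).apply([-.108,0,.016])+[0,0,.09]; oo=best(P(*q),(0,1,0),t); print(t,q,oo,ik(P(*q),oo), Ro.from_rotvec(oo).as_matrix()[:,2])
movep([.18,.545,.31],read_ee_rot()); movep(P(KX,KY,.30),o); set_gripper(0.6)
servo_line(P(KX,KY,.15),o,.15); 
print(servo_line(p,None,.08,f_stop=8),read_time(),read_position()-p)
snap('side','s1.png');snap('top','t1.png')
import cv2
a=cv2.imread('pics/s1.png')[130:280,160:360];cv2.imwrite('pics/a1.png',cv2.resize(a,None,fx=4,fy=4,interpolation=2))
E
```

```text
[1.99512888 2.42673961 0.        ] [-2.96139719e-01  4.42727247e-02  1.63300433e+00 -4.44089210e-16
  1.46431560e+00 -4.90739719e-01] [-2.96139719e-01  3.09907856e-01  1.82734821e+00 -4.44089210e-16
  1.00433658e+00 -4.90739719e-01]
0 [-0.108  0.     0.106] [3.1267332  0.30519487 0.        ] [-7.41713027e-02  1.36943832e-01  1.95429843e+00 -4.44089210e-16
  1.05035039e+00  1.30202502e+00] [ 1.18970205e-17 -1.21885433e-16 -1.00000000e+00]
0.25 [-0.108601    0.          0.07878297] [-3.07864186 -0.30050076 -0.38684716] [-0.12759346  0.03700621  2.15976031  0.12036435  0.7107877   1.1665635 ] [ 0.24273423  0.04784152 -0.96891242]
0.5 [-0.10244973  0.          0.05226336] [-2.98403392 -0.29126625 -0.76194896] [-0.19365386  0.02763023  2.33372936  0.54122938  0.36001929  0.71373627] [ 0.47037643  0.09270848 -0.87758256]
False 6.975 [ 0.00051677 -0.00012527  0.0005604 ]
```

View pics/a1.png

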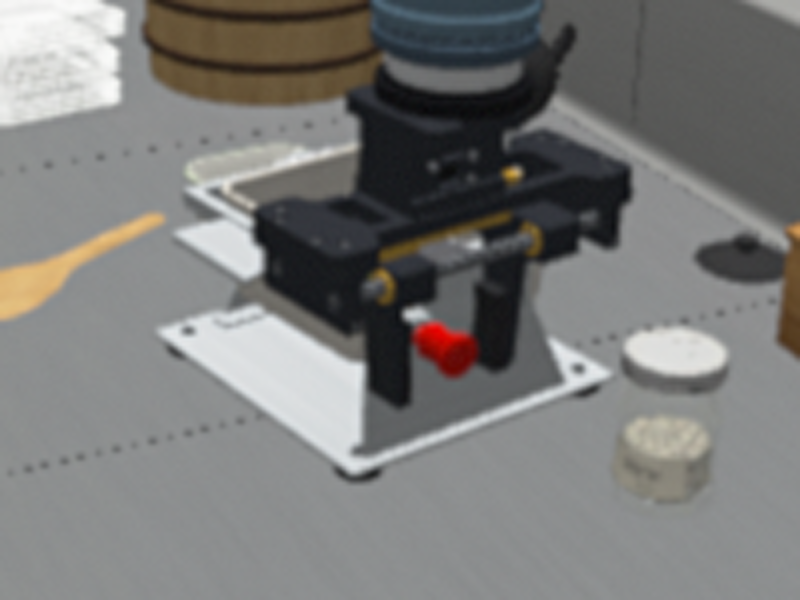

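The fingers straddle the knob (about (270,216)) and clear the bush and jar. Next I grip and pull.

```bash
python3 - <<'E'
from geo import *
set_gripper(0.0,30); p0=read_position(); print('w',read_gripper_width()*88,read_grasp_force(),read_ft_force(),p0)
h=servo_line(p0+W.apply([0,-.027,0]),None,.03,f_stop=18); p1=read_position()
print(h,'travel',W.inv().apply(p1-p0),W.inv().apply(read_ft_force()),'w',read_gripper_width()*88,read_time())
S=snap('side','s2.png');T=snap('top','t2.png'); a,b=red(S),red(T)
print(a[1],b[1],tri([ray(S,a[0]),ray(T,b[0])]))
E
```

```text
w 19.93514818708653 28.46831467654784 [ 4.26732117  1.10779362 -1.49522152] [ 0.53484919 -0.0396851   0.0714078 ]
True travel [-1.65542039e-05 -2.28279228e-02 -2.21929590e-04] [1.79716231 1.83814643 3.87938523] w 20.073423910239033 8.5333
[277 216   9  13  98] [287  42  14   9  31] (array([0.8135938 , 0.07301935, 0.0924217 ]), [np.float64(0.2039550543746897), np.float64(0.20395505437469003)])
```

The pin travelled 22.8 mm, onto its stop. I'll release, check the knob, then press the lip.

```bash
python3 - <<'E'
from geo import *
set_gripper(0.6); p=read_position(); servo_line(p+[0,0,.19],None,.2)
lip=lambda t,off=0: P(*(Ro.from_euler('y',-t).apply([-.108,0,.016+off])+[0,0,.09]))
up=lip(0,.16); o=best(up,(0,1,0))
movep(up,o)
S=snap('side','s3.png');T=snap('top','t3.png'); a,b=red(S),red(T)
K,e=tri([ray(S,a[0]),ray(T,b[0])]); print('knob',W.inv().apply(K-[X0,Y0,0]),e,a[1],b[1])
set_gripper(0.0,20)
servo_line(lip(0,.012),o,.15); print(read_time(),read_ft_force())
a=cv2.imread('pics/s3.png')[130:280,160:360];cv2.imwrite('pics/a3.png',cv2.resize(a,None,fx=4,fy=4,interpolation=2))
snap('side','s4.png')
a=cv2.imread('pics/s4.png')[130:280,160:360];cv2.imwrite('pics/a4.png',cv2.resize(a,None,fx=4,fy=4,interpolation=2))
E
```

```text
knob [ 0.21965127 -0.0764485   0.09852468] [np.float64(0.20628769727818125), np.float64(0.20628769727818094)] [271 215  15  14 141] [287  42  14   9  29]
13.6583 [ 0.38557058 -0.18770054  0.21696968]
```

View pics/a4.png

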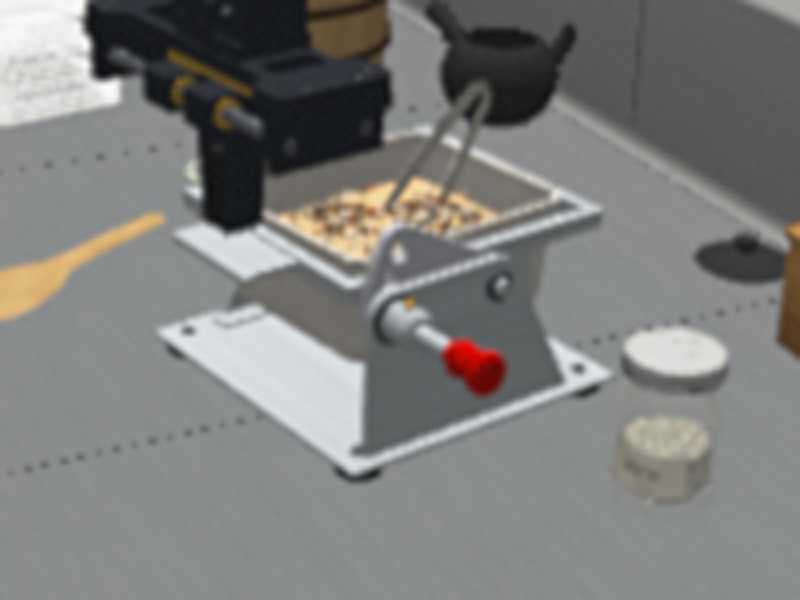

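The pin is out (knob near (278,222)) and the fingertips sit just above the tab. Now I tip the pan.

```bash
python3 - <<'E'
from geo import *
lip=lambda t,off=0: P(*(Ro.from_euler('y',-t).apply([-.113,0,.0165+off])+[0,0,.09]))
o0=read_ee_rot(); cl=W.inv().apply(Ro.from_rotvec(o0).as_matrix()[:,1]).round(); 
servo_line(lip(0,.004),ori(cl,0),.03,f_stop=8)
t=.5
h=servo_line(lip(t),ori(cl,t),.03,f_stop=18)
p=read_position(); m=Ro.from_rotvec(read_ee_rot()).as_matrix()
print(h,(p-lip(t))*1e3,np.degrees(np.arccos(-m[2,2])),W.inv().apply(read_ft_force()),read_time())
snap('side','s5.png')
a=cv2.imread('pics/s5.png')[130:280,160:360];cv2.imwrite('pics/a5.png',cv2.resize(a,None,fx=4,fy=4,interpolation=2))
E
```

```text
False [-0.10160972 -0.02782087 -0.01787961] 28.635590920409342 [-1.32721128 -0.18855444  1.14547745] 16.325
```

View pics/a5.png

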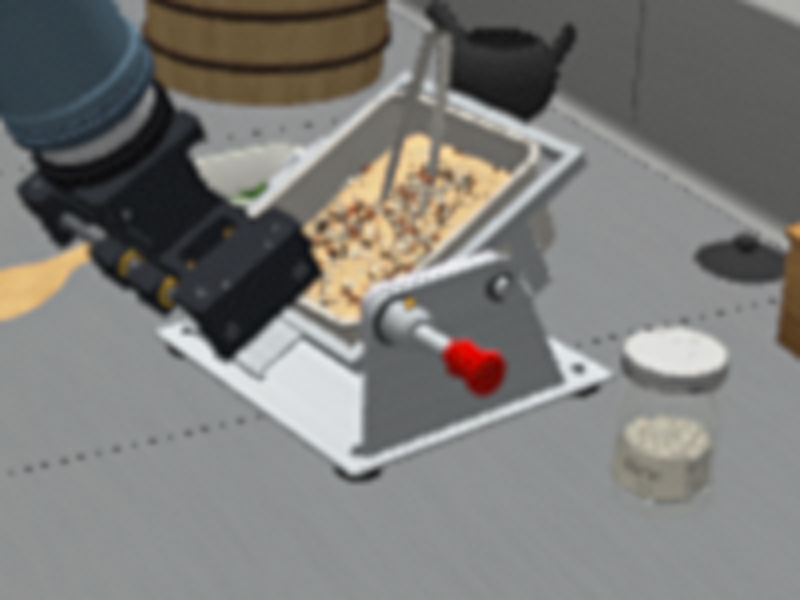

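The pan is tipped to about 0.5 rad. I'll confirm against the end stop gently (it is within the nose's draw), then back off.

```bash
python3 - <<'E'
from geo import *
m=Ro.from_rotvec(read_ee_rot()).as_matrix(); p=read_position()
h=servo_line(p+.006*m[:,2],None,.01,f_stop=10); q=read_position(); print(h,(q-p)@m[:,2]*1e3,W.inv().apply(read_ft_force()))
servo_line(q-.06*m[:,2],None,.08)
p=read_position(); servo_line([p[0],p[1],.27],None,.15)
S=snap('side','s6.png');T=snap('top','t6.png'); print(read_time())
a=cv2.imread('pics/s6.png')[110:290,110:350];b=cv2.imread('pics/t6.png')[170:260,230:350]
cv2.imwrite('pics/a6.png',cv2.resize(a,None,fx=3.3,fy=3.3,interpolation=2))
cv2.imwrite('pics/b6.png',cv2.resize(b,None,fx=6,fy=6,interpolation=2))
# knob in top, restricted
h=cv2.cvtColor(T['img'],cv2.COLOR_RGB2HSV);m=(((h[...,0]<8)|(h[...,0]>170))&(h[...,1]>140)&(h[...,2]>60)).astype(np.uint8); m[:,:300]=0;m[:200]=0;m[250:]=0
n=np.argwhere(m)[:,::-1]; b=n.mean(0); K,e=tri([ray(S,red(S)[0]),ray(T,b)]); print(len(n),b,'knob',W.inv().apply(K-[X0,Y0,0]),e)
E
```

```text
True 2.8574100744673148 [-8.9220708  -0.9110071  13.32691263]
19.0583
64 [326.0625 222.75  ] knob [-0.07095517 -0.1558015   0.09062898] [np.float64(1.7969373673832718e-05), np.float64(1.796937367372379e-05)]
```

View pics/a6.png

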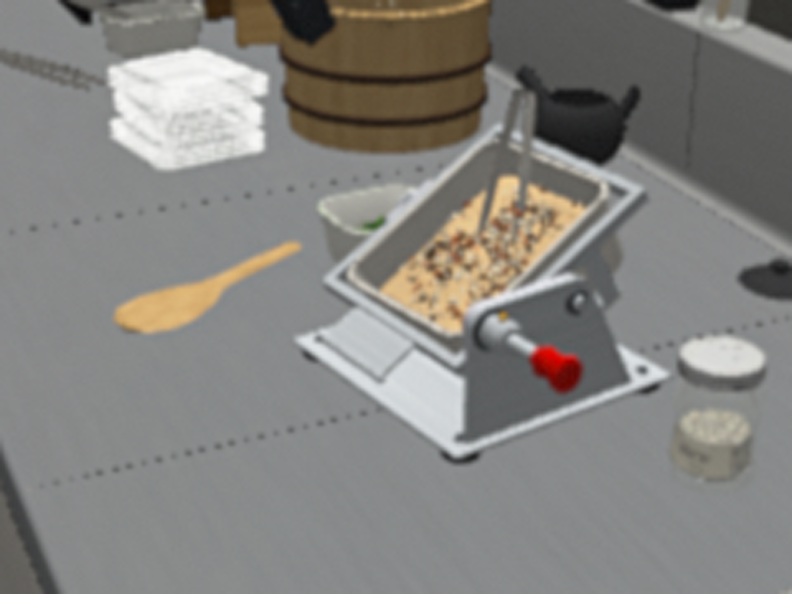

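The pan rests at the end stop and the pin is about 23 mm out (side view, knob near (278,222)). Now I push it home with closed fingers on the knob's flat end.

```bash
python3 - <<'E'
from geo import *
up=P(-.071,-.20,.27); o=best(up,(1,0,0)); movep(up,o); 
servo_line(P(-.071,-.20,.078),o,.15,f_stop=8)
p=read_position()
h=servo_line(P(-.071,-.150,.078),None,.02,f_stop=35); q=read_position()
print(h,W.inv().apply(q-[X0,Y0,0]),W.inv().apply(read_ft_force()),read_time())
dwell(.3); print(W.inv().apply(read_position()-[X0,Y0,0]),W.inv().apply(read_ft_force()))
servo_line(P(-.071,-.205,.078),None,.08); servo_line(P(-.071,-.205,.27),None,.2)
movep(P(-.25,-.25,.30),o)
S=snap('side','s7.png');T=snap('top','t7.png'); print(read_time(),read_ft_force())
h=cv2.cvtColor(T['img'],cv2.COLOR_RGB2HSV);m=(((h[...,0]<8)|(h[...,0]>170))&(h[...,1]>140)&(h[...,2]>60)).astype(np.uint8); m[:,:300]=0;m[:200]=0;m[250:]=0
n=np.argwhere(m)[:,::-1]; b=n.mean(0); K,e=tri([ray(S,red(S)[0]),ray(T,b)]); print(len(n),b,red(S)[0],'knob',W.inv().apply(K-[X0,Y0,0]),e)
a=cv2.imread('pics/s7.png')[110:290,110:350]
cv2.imwrite('pics/a7.png',cv2.resize(a,None,fx=3.3,fy=3.3,interpolation=2))
E
```

```text
False [-0.0702981  -0.15548071  0.07881683] [ -0.90460336 -24.20847872  -6.22392862] 24.475
[-0.07029522 -0.15546073  0.07879652] [ -1.42418375 -23.2327893   -5.81152259]
27.6 [ 0.15460083  0.13637299 -0.38061535]
64 [317.265625 223.90625 ] [270.95588235 216.59558824] knob [-0.07026325 -0.13239976  0.09044135] [np.float64(2.1262001466450507e-05), np.float64(2.126200146630759e-05)]
```

View pics/a7.png

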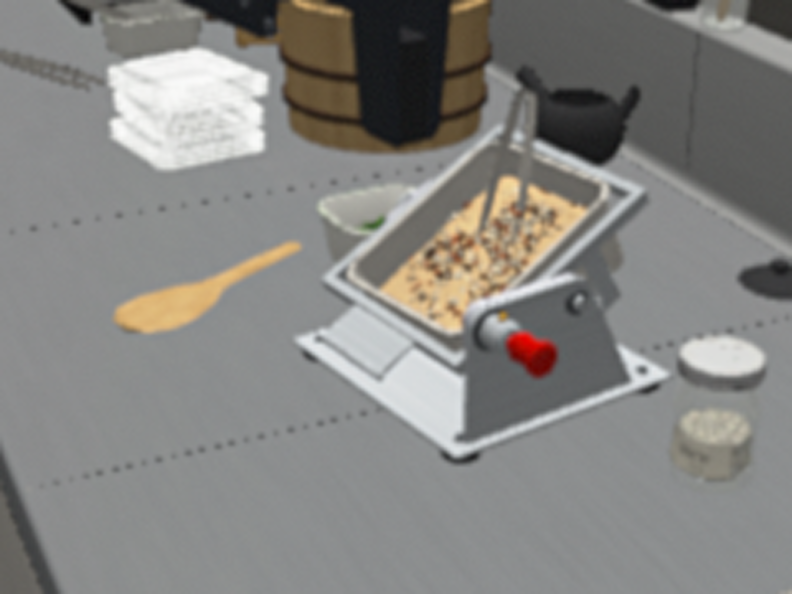

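The knob is back at its original image position to within 0.1 px, (271.0,216.6), and 24 N was held against the stop. The pin is home and the jar, dish and paddle haven't moved.

```bash
python3 -c "
from rig import *
print(job_done())"
```

```text
the job is handed in; nothing more can be done
None
```

The pan is tipped to the serving angle and the lock pin is pushed fully home in the steepest hole; the jar, dish and paddle were left alone, and the job was handed in after about 28 s of the 58 s allowed.

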